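# Move the miniatures from the caddy to the minibar tray in the same order

## Robot

A 6-joint arm with a two-finger parallel gripper is mounted at the origin on the work surface. World frame = base frame: x ahead of the robot, y to its left, z up, the work surface at z = 0. Lengths are in m, angles in rad, forces in N, time in s.
With the tool pointing down it reaches from about 0.275 to 0.725 m from the base axis. Payload 5.6 kg.
Tool frame: the origin (TCP) lies between the finger pads; the fingertips stand 11 mm ahead of it and the grasp point (between the pads) lies 8 mm behind it; x points along the fingers, y is the direction in which the jaws open and shut, and the axes are right-handed (so a half turn about x gives the same grasp; the last joint's range is limited). The gripper opens to 85 mm and grips with 20 to 120 N. Pads are 22 mm wide; open, the fingers measure 114 mm over their backs; the gripper's body (76 mm by 85 mm) begins 54 mm behind the grasp point. The pads swing forward as they close: fully open they stand 13 mm farther back than shut.
Start: joints at [1.483, 0.255, 0.108, 0, -1.424, -0.285], TCP at [0.2, 0.512, 0.242] pointing down, gripper open.
Joint ranges: [-2.95, 2.95], [-1.21, 1.97], [-1.09, 1.5], [-2.87, 1.71], [-2.94, -0.07], [-3.05, 3.05]. Speed limits (rad/s): [2.57, 2.57, 3.14, 3.14, 3.14, 3.14].

## Interface

Orientations are given as a unit quaternion [w, x, y, z].
In Python, from bench import robot, eyes, workorder, readout gives the robot as it stands. Calls block until the motion is done:
- robot.move_ptp(position, orientation): joint-space move of the TCP to a pose.
- robot.move_linear(position, orientation=None, speed=0.15, f_stop=None): straight line of the TCP; orientation=None keeps the orientation; speed is the mean speed in m/s. With f_stop (N) it stops when the force on the tool has changed by that much, and returns True; else False.
- robot.movej(angles): joint-space move.
- robot.grip(opening, squeeze=None): finger opening in m; squeeze is the grip in N (None keeps the last); returns when the fingers have stopped.
- robot.hold(seconds).
- robot.inverse_kinematics(position, orientation): joint angles nearest the present ones, or None.
- eyes.read_camera(name): name is "scene" or "top" or "wrist"; returns the picture (480x640x3 uint8, red, green, blue); there is no depth.
- eyes.camera_info(name): a dict with "intrinsics" (3x3 intrinsics, pixels), "k1" (the pictures are not rectified: a ray, as slopes to the right and down, at radius r is drawn at 1 + k1 r^2 times it, then the intrinsics apply), "world_from_camera" (4x4, takes a point from camera to world coordinates); the wrist camera has in their place "T_tool_cam" (4x4, takes a point from camera to tool coordinates, whose origin is the TCP and whose axes are the tool frame's). Camera axes: x right, y down, z forward; pixel columns grow to the right and rows downward; lengths in m; the calibration is good to about 2 mm. A picture is of the moment at which its call begins: read the wrist's pose just before it. camera_info takes no time and is no camera call.
A pose or a line that the arm cannot do raises robot.Unreachable and nothing moves.
- workorder.job_done(): hands the job in, once; it reports no verdict.
Trained networks look in the newest picture that a camera, given by its name, has taken for a name from the list of things; names that differ only in an ending like _2 or _b are one class to them, and where a whole thing is asked for, a point or a joint stands for the part that bears it (a point fixed in the world has none). Each returns a list of dicts, best first, with "conf" (0 to 1); they miss things now and then, are a little off and sometimes report something else, mostly with a low value. They report only what shows in the picture. A call takes as long as a camera call. They do not tell look-alikes from the thing itself.
- eyes.trace(thing, camera): "mask" (480x640 bool, what is visible of it) and "xy" ([column, row] in pixels, amid what is visible of it).
Readings, each from a call of its own:
- readout.read_time_s(): time.
- readout.read_joint_pos(): joint angles.
- readout.read_qd(): joint speeds.
- readout.read_tau(): joint torques, N m.
- readout.read_position(): TCP position.
- readout.read_tcp_rot(): TCP orientation.
- readout.read_force(): force on the tool from outside, world axes, zero at the start.
- readout.read_moment(): the same for the moment, N m.
- readout.read_opening(): finger opening in m.
Only numpy, scipy, OpenCV 4.12 (cv2) and the standard library are available. Lean on these libraries where they do the work, as an engineer would, in place of code of your own. Each camera call takes 0.05 s, during which the arm holds its last target. There are 200 camera calls.

## Task

Move the four miniature bottles out of the steel caddy into the empty walnut minibar tray, one to a bay, in the same order from front to back: the bottle next to the caddy's latched panel goes in the front bay, by the tray's brass knob, and so on to the one at the back. Set each bottle down, without dropping it, to stand upright on the floor of its bay; do not tip any over on the way, and leave the other things on the shelf where they are.

Things in the scene. Friction and masses are not known exactly. Their poses are not given: they have to be found in the camera images.
- slim_mid (a point): Loose; centre, half-way up, of the tall slim round miniature bottle: 126 high, straight body 31 in diameter up to 78, neck 20 in diameter from 90, screw cap 22 in diameter over the top 18 (mm, heights from its foot). Brown glass, aluminium cap, about 110 g. z is its upward axis.
- square_mid (a point): Loose; centre, half-way up, of the square miniature bottle: 104 high, body 34 x 34 up to 62, neck 20 in diameter from 69, screw cap 22 in diameter over the top 18 (mm, heights from its foot). Brown glass, aluminium cap, about 130 g. z is its upward axis; x and y are normal to its flat sides.
- squat_mid (a point): Loose; centre, half-way up, of the short fat round miniature bottle: 88 high, body 42 in diameter up to 36, shoulders sloping in to a neck 20 in diameter from 55, screw cap 22 in diameter over the top 18 (mm, heights from its foot). Brown glass, aluminium cap, about 120 g. z is its upward axis.
- cone_mid (a point): Loose; centre, half-way up, of the cone-shaped miniature bottle: 102 high, foot 38 in diameter, tapering to a neck 20 in diameter from 70, wider cap 28 in diameter over the top 18, no label (mm, heights from its foot). Brown glass, aluminium cap, about 110 g. z is its upward axis.
- cup_slim: The black moulded foot cup in which the slim bottle stands at the start; clipped firmly into the caddy and stays there. Four cups alike: open square cups, outside 56 x 56 mm, 16 mm high, wall and floor 3 mm. Origin: centre of its underside; axes as the caddy's. Which cup sits in which of the caddy's four places changes with the start, together with its bottle.
- cup_square: The black moulded foot cup in which the square bottle stands at the start; clipped firmly into the caddy and stays there. Four cups alike: open square cups, outside 56 x 56 mm, 16 mm high, wall and floor 3 mm. Origin: centre of its underside; axes as the caddy's. Which cup sits in which of the caddy's four places changes with the start, together with its bottle.
- cup_squat: The black moulded foot cup in which the squat bottle stands at the start; clipped firmly into the caddy and stays there. Four cups alike: open square cups, outside 56 x 56 mm, 16 mm high, wall and floor 3 mm. Origin: centre of its underside; axes as the caddy's. Which cup sits in which of the caddy's four places changes with the start, together with its bottle.
- cup_cone: The black moulded foot cup in which the cone bottle stands at the start; clipped firmly into the caddy and stays there. Four cups alike: open square cups, outside 56 x 56 mm, 16 mm high, wall and floor 3 mm. Origin: centre of its underside; axes as the caddy's. Which cup sits in which of the caddy's four places changes with the start, together with its bottle.
- caddy: Steel bottle caddy, fixed: open-topped, 252 mm long (its x), 70 wide (its y), floor 3 thick, sides 35 high, plain back wall 43 high. The front panel, at its -x end, is 60 high and bears the barrel latch (dark plates, brass bolt), which sticks out 23 mm. Origin: centre of the underside. The four cups stand on its floor in one row, centres at x = -90 (by the latch), -30, 30, 90 mm (back), y = 0.
- tray: Walnut minibar tray, fixed, empty: 248 mm long (its x), 66 wide (its y), floor 6 thick, sides 26 high. Front, at its -x end, 26 high, 78 wide, with a brass pull knob sticking out 19 mm; back 50 high. Three dividers 20 high make four open bays in one row, each 56 x 56 mm inside, centres at x = -90 (front), -30, 30, 90 mm (back), y = 0. Origin: centre of the underside.
- dish: Bystander: sage-glazed ceramic peanut dish, 92 mm across, 34 high, loose, not to be disturbed. Origin: centre of its underside.
- fob_mid (a point): Bystander: brass room key fob, a flat tag 69 x 26 x 5 mm, loose, lying flat, not to be disturbed. Point: about its middle, half-way up; x along it.
- napkin_ring: Bystander: pewter napkin ring standing on end, 44 mm across, 30 high, loose, not to be disturbed. Origin: centre of its underside.
- tealight: Bystander: green glass tealight holder, 68 mm across, 52 high, loose, not to be disturbed. Origin: centre of its underside.
Not all that is in view belongs to the job. Leave any pink look-alike of the cup_slim alone.

How it is judged:
By the outcome, as a careful person would: the job done as asked, in the order asked, and still so for the second after the job is handed in, with the robot touching nothing.
It also fails if it takes over 112 s, if anything falls off the work surface, if the arm or the gripper's body presses on something with over 40 N, if the wrist force passes 120 N, or if a joint passes its speed limit or range.

## Working session

There is one attempt and no reset: what is moved stays moved. The work goes in short steps, each a Python script; the robot and the scene stay as the last script left them, time stands still between calls to the robot, and variables do not carry over. Pictures are saved under pics/ and viewed, about 12 in all and at most 16, crops included, and the job is handed in when it is done.

```bash
ls; mkdir -p pics; python3 - <<'E'
from bench import robot, eyes, workorder, readout
import cv2, numpy as np
np.set_printoptions(precision=4,suppress=True)
for c in ["scene","top","wrist"]:
    im=eyes.read_camera(c); cv2.imwrite(f"pics/{c}0.png",im[:,:,::-1])
    print(c,eyes.camera_info(c))
    if c!="wrist":
        for n in ["slim_mid","square_mid","squat_mid","cone_mid","caddy","tray","cup_slim","dish","fob_mid","napkin_ring","tealight"]:
            print(n,[(round(d["conf"],2),np.round(d["xy"]),int(d["mask"].sum())) for d in eyes.trace(n,c)])
print(readout.read_position(),readout.read_tcp_rot(),readout.read_time_s())
E
```

```text
pics
scene {'intrinsics': array([[622.9212,   0.    , 324.2002],
       [  0.    , 622.9212, 246.1218],
       [  0.    ,   0.    ,   1.    ]]), 'k1': 0.020068232736897066, 'world_from_camera': array([[-0.5873,  0.5382, -0.6045,  1.265 ],
       [ 0.8092,  0.4077, -0.4231,  0.4462],
       [ 0.0188, -0.7376, -0.6749,  0.8371],
       [ 0.    ,  0.    ,  0.    ,  1.    ]])}
slim_mid [(0.67, array([260., 182.]), 694)]
square_mid [(0.88, array([237., 223.]), 726)]
squat_mid [(0.76, array([272., 174.]), 477)]
cone_mid [(0.64, array([251., 202.]), 600)]
caddy [(0.62, array([258., 233.]), 1610)]
tray [(0.71, array([464., 334.]), 5684)]
cup_slim [(0.61, array([266., 202.]), 93), (0.59, array([249., 230.]), 14)]
dish [(0.88, array([379., 229.]), 1265), (0.6, array([358., 264.]), 541)]
fob_mid [(0.56, array([306., 328.]), 425)]
napkin_ring [(0.77, array([358., 263.]), 498)]
tealight [(0.75, array([322., 288.]), 1230)]
top {'intrinsics': array([[463.6743,   0.    , 314.1272],
       [  0.    , 463.6743, 244.7277],
       [  0.    ,   0.    ,   1.    ]]), 'k1': -0.08289112766164106, 'world_from
[... 431 characters left out ...]
([145., 253.]), 5351)]
cup_slim [(0.76, array([414., 286.]), 399), (0.72, array([491., 286.]), 989)]
dish [(0.78, array([286., 318.]), 2048)]
fob_mid [(0.7, array([274., 176.]), 392)]
napkin_ring [(0.62, array([273., 264.]), 173)]
tealight [(0.8, array([279., 208.]), 1027)]
wrist {'intrinsics': array([[416.8832,   0.    , 320.4656],
       [  0.    , 416.8832, 245.8296],
       [  0.    ,   0.    ,   1.    ]]), 'k1': -0.05810254626432348, 'T_tool_cam': array([[-0.0008, -0.2856,  0.9583, -0.1317],
       [ 1.    ,  0.0003,  0.0009, -0.0005],
       [-0.0005,  0.9583,  0.2856, -0.0722],
       [ 0.    ,  0.    ,  0.    ,  1.    ]])}
[0.2003 0.5122 0.2423] [-0.131   0.6949 -0.131  -0.6949] 1.25
```

View pics/scene0.png

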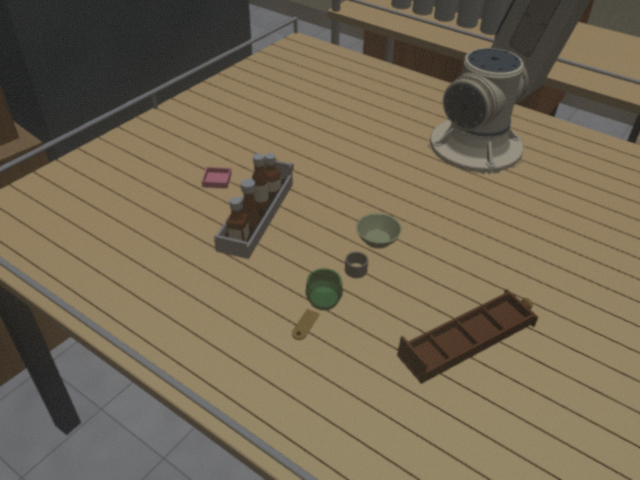

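View pics/top0.png

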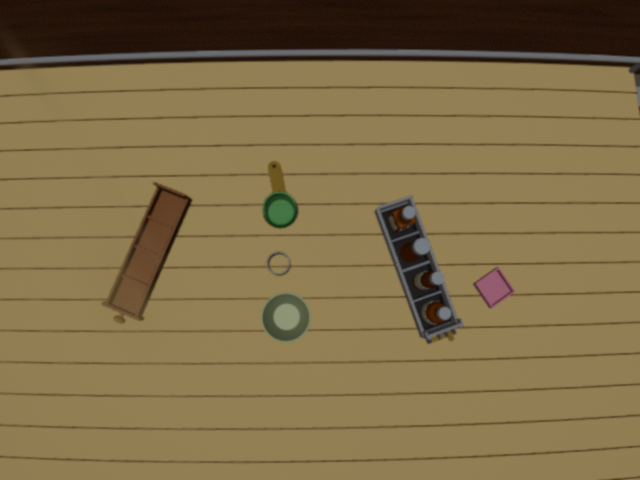

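The caddy runs from the latch at about (443,336) to the back at (395,203). The order from the latch is squat (436,311), slim (428,278), cone (412,251), square (399,219). The tray's knob is at (119,318). The pink cup at (492,287) is the look-alike. Next I'll fit the poses.

```bash
cat > h.py <<'E'
from bench import robot, eyes, workorder, readout
import cv2, numpy as np
from scipy.spatial.transform import Rotation as R
from scipy.optimize import minimize, least_squares
np.set_printoptions(precision=4,suppress=True)
def cam(name):
    i=eyes.camera_info(name)
    if name!="wrist": T=i["world_from_camera"]
    else:
        Tt=np.eye(4); q=np.array(readout.read_tcp_rot()); Tt[:3,:3]=R.from_quat(q,scalar_first=True).as_matrix()
        Tt[:3,3]=readout.read_position(); T=Tt@i["T_tool_cam"]
    return np.array(i["intrinsics"]),i["k1"],np.array(T)
def proj(c,P):
    K,k,T=c; p=(np.atleast_2d(P)-T[:3,3])@T[:3,:3]; s=p[:,:2]/p[:,2:]
    s=s*(1+k*(s**2).sum(1,keepdims=True)); return s@K[:2,:2].T+K[:2,2]
def ray(c,uv):
    K,k,T=c; d=(np.array(uv,float)-K[:2,2])/[K[0,0],K[1,1]]; s=d.copy()
    for _ in range(8): s=d/(1+k*(s@s))
    v=T[:3,:3]@np.array([s[0],s[1],1]); return T[:3,3],v/np.linalg.norm(v)
def atz(c,uv,z):
    o,v=ray(c,uv); return o+v*(z-o[2])/v[2]
def quat(a):  # tool down, jaw axis along yaw a
    y=np.array([np.cos(a),np.sin(a),0]); x=np.array([0,0,-1.]); M=np.column_stack([x,y,np.cross(x,y)])
    return R.from_matrix(M).as_quat(scalar_first=True)
def box(x0,x1,y0,y1,z0,z1): return np.array([[x,y,z] for x in(x0,x1) for y in(y0,y1) for z in(z0,z1)])/1000
CADDY=[box(-126,126,-35,35,0,35),box(-126,-123,-35,35,0,60),box(123,126,-35,35,0,43)]
TRAY=[box(-124,124,-33,33,0,26),box(-124,-118,-39,39,0,26),box(118,124,-33,33,0,50)]
def w(P,p): c,s=np.cos(p[2]),np.sin(p[2]); return np.c_[P[:,0]*c-P[:,1]*s+p[0],P[:,0]*s+P[:,1]*c+p[1],P[:,2]+(p[3] if len(p)>3 else 0)]
def render(c,parts,p,S=2):
    im=np.zeros((480*S,640*S),np.uint8)
    for P in parts: cv2.fillConvexPoly(im,cv2.convexHull((proj(c,w(P,p))*S).astype(np.float32)).round().astype(int),1)
    return im
def fit(cs,masks,parts,p0):
    ms=[cv2.resize(m.astype(np.uint8),None,fx=2,fy=2,interpolation=0) for m in masks]
    def f(p): 
        r=0
        for c,m in zip(cs,ms):
            q=render(c,parts,p); r+=1-(q&m).sum()/(q|m).sum()
        return r
    best=min((minimize(f,p0,method="Nelder-Mead",options=dict(initial_simplex=np.array([p0]+[np.array(p0)+d for d in np.diag([s*.02,s*.02,s*.1])]))) for s in(1,-1)),key=lambda r:r.fun)
    best=minimize(f,best.x,method="Nelder-Mead",options=dict(initial_simplex=np.array([best.x]+[best.x+d for d in np.diag([.006,-.006,.03])])))
    return best.x,best.fun
E
python3 - <<'E'
from h import *
cs={n:cam(n) for n in("top","scene")}
M={}
for n in cs:
    eyes.read_camera(n)
    for t in ["tray","caddy","slim_mid","square_mid","squat_mid","cone_mid","cup_slim"]: 
        r=eyes.trace(t,n)
        M[t,n]=r[0]["mask"] if r else np.zeros((480,640),bool)
t=cs["top"]
f=lambda a,b,z:(atz(t,a,z),atz(t,b,z))
a,b=f((132,312),(175,192),.026); d=b-a; p0=[*((a+b)/2)[:2],np.arctan2(d[1],d[0])]; print("tray0",np.array(p0))
for ns in (["top"],["scene"],["top","scene"]):
    print(ns,fit([cs[n] for n in ns],[M["tray",n] for n in ns],TRAY,p0))
a,b=f((441,328),(395,203),.04); d=b-a; p0=[*((a+b)/2)[:2],np.arctan2(d[1],d[0])]; print("caddy0",np.array(p0))
# caddy: close the union
for x in ["squat","slim","cone","square"]:
    k=x+"_mid"; u,v=[eyes.trace(k,n) for n in cs] if 0 else (None,None)
    # cap tops: triangulate centroid of masks roughly
    (o1,d1),(o2,d2)=[ray(cs[n],np.argwhere(M[k,n])[:,::-1].mean(0)) for n in cs]
    s=np.linalg.lstsq(np.c_[d1,-d2],o2-o1,rcond=None)[0]; print(x,(o1+s[0]*d1+o2+s[1]*d2)/2, np.linalg.norm(o1+s[0]*d1-o2-s[1]*d2))
print(w(np.array([[x,0,0] for x in(-.09,-.03,.03,.09)]),p0))
E
```

```text
tray0 [ 0.5574  0.2411 -0.3218]
['top'] (array([ 0.558 ,  0.2552, -0.396 ]), np.float64(0.052610242781856664))
['scene'] (array([ 0.5594,  0.2565, -0.3947]), np.float64(0.04194938761575551))
['top', 'scene'] (array([ 0.5592,  0.2555, -0.3878]), np.float64(0.10636743836990137))
caddy0 [ 0.5263 -0.2463  0.3213]
squat [ 0.4397 -0.2723  0.05  ] 0.0001280251737560784
slim [ 0.4977 -0.2562  0.0654] 0.0009781891359817725
cone [ 0.5527 -0.2368  0.0558] 0.0003935878781238799
square [ 0.6099 -0.2174  0.0541] 0.0013242389926509158
[[ 0.4409 -0.2748  0.    ]
 [ 0.4979 -0.2558  0.    ]
 [ 0.5548 -0.2369  0.    ]
 [ 0.6117 -0.2179  0.    ]]
```

```bash
cat >> h.py <<'E'
C0=np.array([.5263,-.2463,.323]); T0=np.array([.5590,.2555,-.392])
E
python3 - <<'E'
from h import *
import pickle
out={}
for nm,p in (("tray",T0),("caddy",C0)):
    for i,dx in enumerate((-.06,.04)):
        pos=w(np.array([[dx,0,.25 if nm=="tray" else .29]]),p)[0]
        robot.move_ptp(pos,quat(p[2]+np.pi/2)); 
        c=cam("wrist"); im=eyes.read_camera("wrist"); cv2.imwrite(f"pics/{nm}{i}.png",im[:,:,::-1])
        m={}
        for t in (["tray"] if nm=="tray" else ["caddy","slim_mid","square_mid","squat_mid","cone_mid"]):
            r=eyes.trace(t,"wrist"); m[t]=r[0]["mask"] if r else None; print(nm,i,t,[(round(d["conf"],2),np.round(d["xy"])) for d in r])
        out[nm,i]=(c,im,m)
        print(readout.read_joint_pos(),readout.read_time_s())
        if nm=="tray" : print(fit([c],[m["tray"]],TRAY,T0))
pickle.dump(out,open("v.pkl","wb"))
c,im,m=[out["tray",i][0] for i in(0,1)],0,[out["tray",i][2]["tray"] for i in(0,1)]
print(fit(c,m,TRAY,T0))
E
```

```text
tray 0 tray [(0.61, array([319., 263.]))]
[ 0.7775  0.3041  0.1943 -0.0001 -1.461  -2.7392] 4.25
(array([ 0.5595,  0.2549, -0.3917]), np.float64(0.03429330435307609))
tray 1 tray [(0.89, array([322., 149.]))]
[ 0.6266  0.4427  0.3993 -0.0001 -1.5271 -2.5887] 4.8333
(array([ 0.5597,  0.2547, -0.3918]), np.float64(0.02094108869463518))
caddy 0 caddy [(0.55, array([310., 197.]))]
caddy 0 slim_mid [(0.76, array([320., 245.])), (0.39, array([339., 332.]))]
caddy 0 square_mid [(0.97, array([315., 358.])), (0.48, array([327., 148.]))]
caddy 0 squat_mid [(0.78, array([316., 167.]))]
caddy 0 cone_mid [(0.72, array([315., 304.]))]
[-0.2234  0.2251  0.1883  0.     -1.5341 -1.0238] 7.025
caddy 1 caddy [(0.86, array([319.,  93.])), (0.58, array([634., 380.])), (0.18, array([315., 194.]))]
caddy 1 slim_mid [(0.69, array([317., 124.]))]
caddy 1 square_mid [(0.74, array([319., 258.]))]
caddy 1 squat_mid [(0.61, array([316.,  50.])), (0.39, array([634., 383.]))]
caddy 1 cone_mid [(0.89, array([316., 192.]))]
[-0.1377  0.3722  0.3936  0.0001 -1.5911 -1.1109] 7.8083
(array([ 0.5598,  0.2548, -0.3919]), np.float64(0.0560500676079686))
```

```bash
cd pics; python3 -c "
import cv2,numpy as np
a=[cv2.imread(f) for f in('tray0.png','caddy0.png','caddy1.png')]
cv2.imwrite('m1.png',np.hstack([cv2.resize(a[0],(400,300)),cv2.resize(a[2],(400,300))]))"
```

```text
(no output)
```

View pics/caddy0.png

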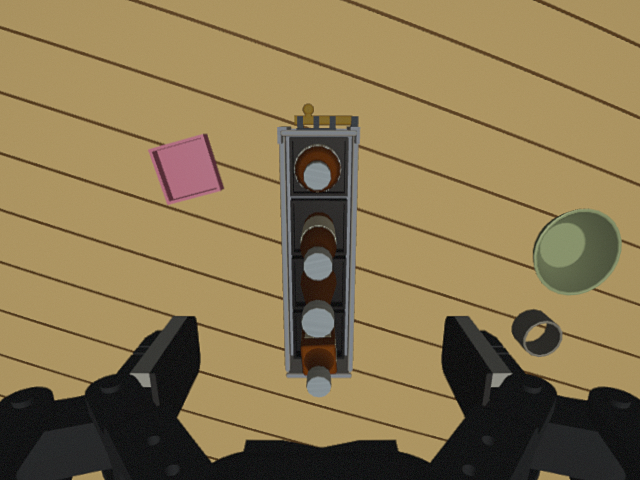

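View pics/m1.png

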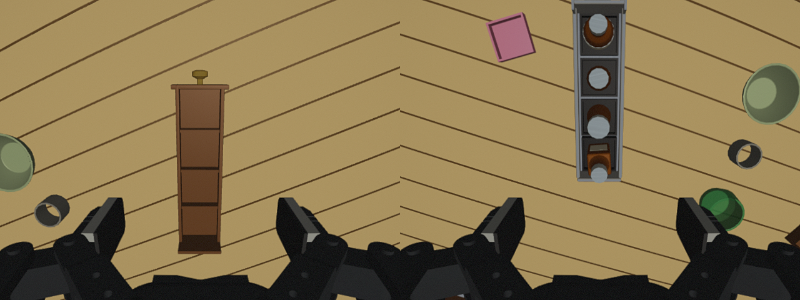

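The wrist view shows four grey caps in line at about (317,176), (318,266), (317,322) and (318,385), with the latch at the top of the picture. Order confirmed. I'll fit the caps from both views.

```bash
cat >> h.py <<'E'
H=dict(slim=126,square=104,squat=88,cone=102); CAPR=dict(slim=11,square=11,squat=11,cone=14)
def capmask(im,near,rad):
    hsv=cv2.cvtColor(im,cv2.COLOR_RGB2HSV); m=((hsv[...,1]<45)&(hsv[...,2]>125)).astype(np.uint8)
    n,l,s,ce=cv2.connectedComponentsWithStats(m,connectivity=4)
    d=np.linalg.norm(ce-near,axis=1)+1e3*(s[:,4]<60)+1e3*(np.arange(n)==0); i=d.argmin()
    return (l==i), s[i,4], ce[i]
def capmodel(c,p,r,h=.018):
    t=np.linspace(0,2*np.pi,40); P=np.array([[p[0]+r*np.cos(a),p[1]+r*np.sin(a),p[2]-z] for a in t for z in(0,h)])
    im=np.zeros((960,1280),np.uint8); q=cv2.convexHull((proj(c,P)*2).astype(np.float32)).round().astype(int); cv2.fillConvexPoly(im,q,1); return im
def capfit(cs,masks,p0,r,fixz=False):
    ms=[cv2.resize(m.astype(np.uint8),None,fx=2,fy=2,interpolation=0) for m in masks]
    def res(p):
        if fixz: p=[p[0],p[1],p0[2]]
        o=[]
        for c,m in zip(cs,ms):
            q=capmodel(c,p,r); 
            for a,s in((q,1),(m,-1)):
                M=cv2.moments(a,True); o.append(np.array([M["m10"],M["m01"]])/max(M["m00"],1)*s)
        o=np.array(o); return (o[0::2]+o[1::2]).ravel()
    s=least_squares(res,p0[:2] if fixz else p0,diff_step=2e-3,x_scale=.01); return s.x,s.fun
E
python3 - <<'E'
from h import *
import pickle
out=pickle.load(open("v.pkl","rb"))
for k,(x,b) in enumerate((("squat",-.09),("slim",-.03),("cone",.03),("square",.09))):
    p0=w(np.array([[b,0,.006+H[x]/1000]]),C0)[0]
    cs=[];ms=[]
    for i in(0,1):
        c,im,_=out["caddy",i]; m,a,ce=capmask(im,proj(c,p0-[0,0,.009])[0],0); cs.append(c);ms.append(m); print(x,i,a,ce,capmodel(c,p0,CAPR[x]/1000).sum()/4)
    s,f=capfit(cs,ms,p0,CAPR[x]/1000); print(x,s,p0[2],f)
# caddy fit: union of masks, filled
for i in(0,1):
    c,im,m=out["caddy",i]; hsv=cv2.cvtColor(im,cv2.COLOR_RGB2HSV)
    u=(hsv[...,0]>12)&(hsv[...,0]<30)&(hsv[...,1]>60)&(hsv[...,2]>110)  # table
    roi=cv2.dilate(render(c,CADDY,C0,1),np.ones((25,25)))>0
    u=(~u&roi).astype(np.uint8); 
    n,l,s,_=cv2.connectedComponentsWithStats(u); u=l==1+s[1:,4].argmax()
    parts=CADDY+[box(-149,-126,-26,26,10,50)]
    cv2.imwrite(f"pics/cm{i}.png",np.hstack([u*255,cv2.resize(render(c,CADDY,C0,1)*255,(640,480))]))
    print(fit([c],[m["caddy"]|np.any([v for v in m.values() if v is not None],axis=0)],CADDY,C0), fit([c],[u],CADDY,C0))
E
```

```text
squat 0 540 [316.7407 175.7852] 689.75
squat 1 680 [316.5824  37.4059] 892.25
squat [ 0.4399 -0.2771  0.1001] 0.094 [-0.3041  0.0272  0.1771  0.0519]
slim 0 571 [317.5131 266.1016] 880.5
slim 1 763 [317.4325 125.0485] 897.0
slim [ 0.4979 -0.2568  0.1397] 0.132 [-0.0941  0.0475  0.1775 -0.0876]
cone 0 720 [317.4694 322.4542] 1103.25
cone 1 933 [317.3151 203.8917] 1176.5
cone [ 0.5527 -0.2387  0.1166] 0.108 [-0.1175  0.0003  0.1251 -0.0187]
square 0 374 [318.3235 386.7246] 718.5
square 1 637 [318.3344 282.044 ] 768.0
square [ 0.6137 -0.2175  0.114 ] 0.11 [-0.1116  0.0869  0.103  -0.066 ]
(array([ 0.5164, -0.2504,  0.323 ]), np.float64(0.38908201524594643)) (array([ 0.5252, -0.2473,  0.3226]), np.float64(0.06710310965630117))
(array([ 0.5259, -0.2473,  0.325 ]), np.float64(0.35074021063425265)) (array([ 0.5261, -0.247 ,  0.3236]), np.float64(0.03531600500390264))[ WARN:0@3.384] global loadsave.cpp:1063 imwrite_ Unsupported depth image for selected encoder is fallbacked to CV_8U.
```

```bash
sed -i 's/h=.018/h=.001/' h.py; sed -i 's/^C0=.*/C0=np.array([.5258,-.2472,.3235]); T0=np.array([.5597,.2549,-.3918])/' h.py; python3 - <<'E'
from h import *
import pickle
out=pickle.load(open("v.pkl","rb"))
for k,(x,b) in enumerate((("squat",-.09),("slim",-.03),("cone",.03),("square",.09))):
    p0=w(np.array([[b,0,.006+H[x]/1000]]),C0)[0]
    cs=[];ms=[];ar=[]
    for i in(0,1):
        c,im,_=out["caddy",i]; m,a,ce=capmask(im,proj(c,p0-[0,0,.009])[0],0); cs.append(c);ms.append(m); ar.append((int(a),capmodel(c,p0,CAPR[x]/1000).sum()/4))
    s,f=capfit(cs,ms,p0,CAPR[x]/1000); s2,f2=capfit(cs,ms,p0,CAPR[x]/1000,True);print(x,ar,s,p0,s2,f)
E
```

```text
squat [(540, np.float64(644.5)), (680, np.float64(805.0))] [ 0.4399 -0.2771  0.0943] [ 0.4405 -0.2758  0.094 ] [ 0.4399 -0.2771] [-0.1208  0.0247  0.1686 -0.0001]
slim [(571, np.float64(696.0)), (763, np.float64(897.0))] [ 0.4979 -0.2568  0.1324] [ 0.4974 -0.2567  0.132 ] [ 0.498  -0.2568] [-0.2117  0.025   0.1729 -0.058 ]
cone [(720, np.float64(840.0)), (933, np.float64(1079.75))] [ 0.5531 -0.2386  0.1085] [ 0.5542 -0.2377  0.108 ] [ 0.5532 -0.2385] [-0.1407 -0.0415  0.103   0.0309]
square [(374, np.float64(457.0)), (637, np.float64(586.75))] [ 0.6143 -0.2173  0.1053] [ 0.6111 -0.2186  0.11  ] [ 0.6119 -0.2181] [-0.0623 -0.0373  0.1113 -0.0455]
```

Heights agree with the stated sizes (94, 132 and 108 mm against the feet at 6 mm). The square's cap blob is slightly polluted, so I fix its z. First bottle: squat.

```bash
cat >> h.py <<'E'
B=dict(squat=(.4399,-.2771,-.09),slim=(.4980,-.2568,-.03),cone=(.5532,-.2385,.03),square=(.6119,-.2181,.09))
UP=.14
def go(x,shot=True):
    bx,by,bay=B[x]; top=.006+H[x]/1000; z=top-.017
    qa=quat(C0[2]+np.pi/2); qb=quat(T0[2]+np.pi/2); t=w(np.array([[bay,0,0]]),T0)[0]
    robot.move_ptp([bx,by,z+.055 if x!="slim" else z+.055],qa); robot.grip(.05,30)
    print("down stop",robot.move_linear([bx,by,z],speed=.08,f_stop=8)); robot.grip(.0,30); print("open",readout.read_opening(),readout.read_position()-np.array([bx,by,z]))
    robot.move_linear([bx,by,z+.02],speed=.04); robot.move_linear([bx,by,z+UP],speed=.15)
    print("lift open",readout.read_opening(),"t",readout.read_time_s(),readout.read_force())
    robot.move_ptp([t[0],t[1],z+UP],qb); 
    if shot: cv2.imwrite(f"pics/carry_{x}.png",eyes.read_camera("wrist")[:,:,::-1]); cv2.imwrite(f"pics/carryS_{x}.png",eyes.read_camera("scene")[:,:,::-1])
    robot.move_linear([t[0],t[1],z+.012],speed=.12)
    s=robot.move_linear([t[0],t[1],z-.005],speed=.015,f_stop=2.5); print("touch",s,readout.read_position()[2]-z,readout.read_opening(),readout.read_force())
    robot.grip(.05); robot.move_linear([t[0],t[1],z+.07],speed=.12)
    print("t",readout.read_time_s())
E
python3 - <<'E'
from h import *
# reach check
for x in B:
    t=w(np.array([[B[x][2],0,0]]),T0)[0]; z=.006+H[x]/1000-.017
    print(x,[robot.inverse_kinematics(p,q) is not None for p,q in(([*B[x][:2],z+UP],quat(C0[2]+np.pi/2)),([t[0],t[1],z+UP],quat(T0[2]+np.pi/2)))])
go("squat")
robot.hold(.2); cv2.imwrite("pics/after_squat.png",eyes.read_camera("wrist")[:,:,::-1])
a=[cv2.imread(f"pics/{f}_squat.png") for f in("carryS","after")]; cv2.imwrite("pics/m2.png",np.hstack([cv2.resize(i,(400,300)) for i in a]))
E
```

```text
squat [True, True]
slim [True, True]
cone [True, True]
square [True, True]
down stop False
open 0.02134997488608612 [ 0.0004 -0.0002  0.0006]
lift open 0.021133374810134574 t 11.8917 [ 0.1308 -0.5814 -1.4928]
touch True 0.0006224217889416461 0.020821448116231836 [-0.3356  0.1914  3.5255]
t 17.1417
```

View pics/m2.png

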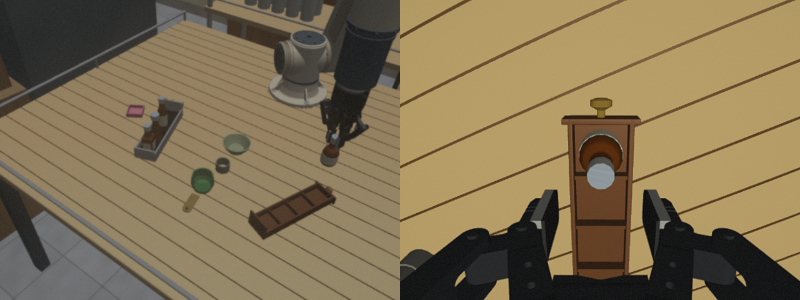

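Squat stands upright in the front bay, beside the knob (right panel, cap at about (600,175)). I'll carry on with the next two.

```bash
sed -i 's/robot.grip(.0,30)/robot.grip(.0,40)/' h.py; python3 - <<'E'
from h import *
go("slim"); robot.hold(.2); cv2.imwrite("pics/after_slim.png",eyes.read_camera("wrist")[:,:,::-1])
go("cone"); robot.hold(.2); cv2.imwrite("pics/after_cone.png",eyes.read_camera("wrist")[:,:,::-1])
# recheck square bottle from two near views
q=quat(C0[2]+np.pi/2); cs=[];ms=[]; p0=np.array([*B["square"][:2],.11])
for dx in(-.02,.03):
    robot.move_ptp(w(np.array([[.09+dx,0,.24]]),C0)[0],q); c=cam("wrist"); im=eyes.read_camera("wrist"); m,a,ce=capmask(im,proj(c,p0)[0],0); cs.append(c); ms.append(m); print(a,ce,proj(c,p0),capmodel(c,p0,.011).sum()/4)
    cv2.imwrite("pics/sq.png",im[:,:,::-1])
print(capfit(cs,ms,p0,.011),capfit(cs,ms,p0,.011,True),readout.read_time_s())
a=[cv2.imread(f"pics/{f}.png") for f in("after_cone","sq")]; cv2.imwrite("pics/m3.png",np.hstack([cv2.resize(i,(400,300)) for i in a]))
E
```

```text
down stop False
open 0.02075652316306933 [ 0.0004 -0.0002  0.0007]
lift open 0.020627395334732953 t 22.3917 [-0.7183 -0.4587 -1.7948]
touch True 0.0006897610086009087 0.02037055467500637 [-0.716   0.4154  4.0236]
t 27.4917
down stop False
open 0.02679016998364677 [ 0.0005 -0.0002  0.0008]
lift open 0.02663938454356142 t 32.5583 [ 0.1003  0.6343 -1.1781]
touch True 0.0008233253992373096 0.02644957557061049 [-1.1239  0.159   4.7589]
t 37.475
1002 [318.2565 269.6916] [[318.7296 268.1543]] 846.5
850 [317.3988 190.3859] [[317.9036 192.4103]] 986.75
(array([ 0.6119, -0.2181,  0.11  ]), array([ 0.4711, -4.222 ,  0.5597,  2.9091])) (array([ 0.6119, -0.2181]), array([ 0.4711, -4.222 ,  0.5597,  2.9091])) 39.875
```

View pics/m3.png

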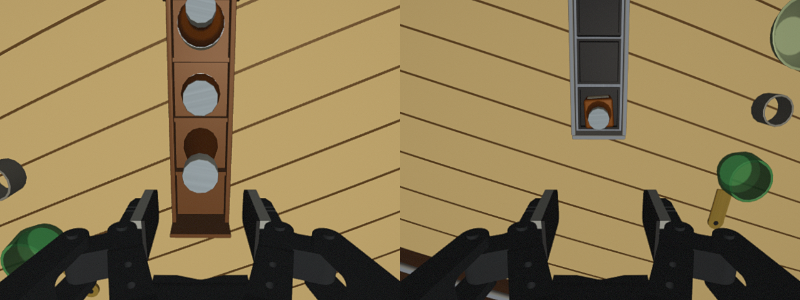

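The tray holds three upright bottles (caps at about (200,10), (200,97) and (199,176), left panel), and the square waits at (599,118) in the right panel. The clean near view shifts the square by about 1.2 mm towards the latch.

```bash
python3 - <<'E'
from h import *
B["square"]=(.6108,-.2185,.09)
go("square")
robot.move_linear(w(np.array([[-.02,0,.30]]),T0)[0],speed=.15); 
cv2.imwrite("pics/end_w.png",eyes.read_camera("wrist")[:,:,::-1])
for x in B: print(x,[(round(d["conf"],2),np.round(d["xy"])) for d in eyes.trace(x+"_mid","wrist")][:2])
c=cam("wrist")
for x in B: print(x,proj(c,w(np.array([[B[x][2],0,.006+H[x]/1000]]),T0)))
robot.movej([1.483,.255,.108,0,-1.424,-.285]); robot.hold(.3)
S=eyes.read_camera("scene")[:,:,::-1]; cv2.imwrite("pics/end_s.png",S)
T=eyes.read_camera("top"); cv2.imwrite("pics/end_t.png",T[:,:,::-1])
for n in ["dish","fob_mid","napkin_ring","tealight"]: print(n,[(round(d["conf"],2),np.round(d["xy"])) for d in eyes.trace(n,"top")])
a=[S[260:410,370:570],T[170:340,80:280,::-1]]; cv2.imwrite("pics/m4.png",np.hstack([cv2.resize(i,(400,320)) for i in a]))
print(readout.read_time_s())
E
```

```text
down stop False
open 0.020759711101770793 [ 0.0004 -0.0002  0.0008]
lift open 0.02050338443622206 t 43.3667 [-0.166  -0.2401 -1.6873]
touch True 0.0007916315526334122 0.0205497853121713 [-0.074   0.253   4.8443]
t 48.1833
squat [(0.82, array([321., 124.]))]
slim [(0.98, array([322., 196.]))]
cone [(0.85, array([319., 257.]))]
square [(0.69, array([320., 318.]))]
squat [[321.0249 126.9719]]
slim [[320.876  212.1838]]
cone [[320.9412 277.5227]]
square [[320.9162 343.2936]]
dish [(0.72, array([286., 318.]))]
fob_mid []
napkin_ring [(0.7, array([274., 257.]))]
tealight [(0.87, array([279., 210.]))]
52.4083
```

View pics/end_w.png

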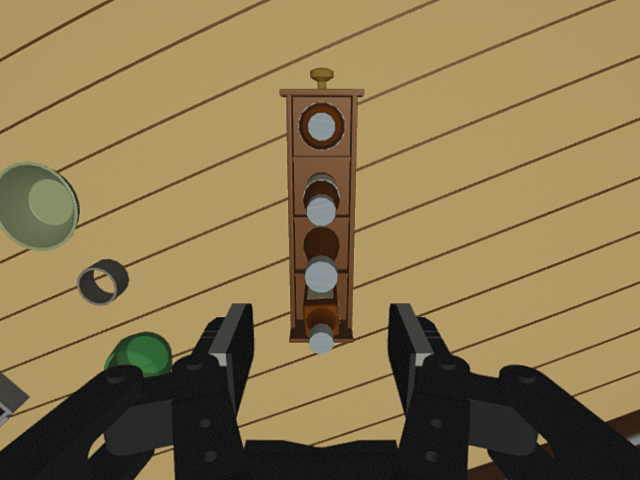

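View pics/m4.png

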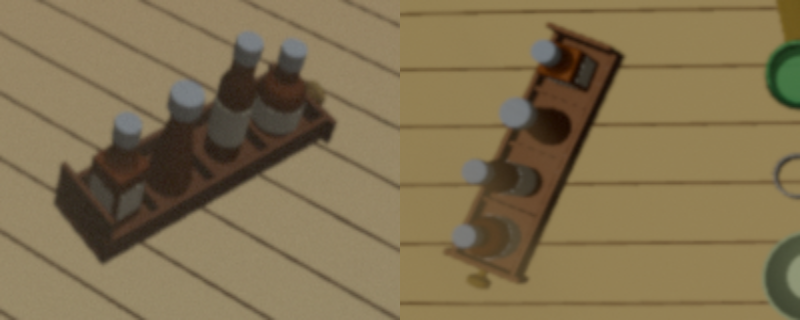

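All four stand upright in the right order, with caps where predicted. Before handing in, I'll difference the top pictures, because the fob wasn't detected and the ring reading shifted by 7 px.

```bash
python3 - <<'E'
import cv2,numpy as np
a,b=[cv2.imread(f"pics/{f}.png")[150:350,225:345] for f in("top0","end_t")]
d=np.abs(a.astype(int)-b).max(2); print((d>30).sum(),d.max())
cv2.imwrite("pics/m5.png",cv2.resize(np.hstack([a,b]),None,fx=2.5,fy=2.5))
E
```

```text
0 6
```

View pics/m5.png

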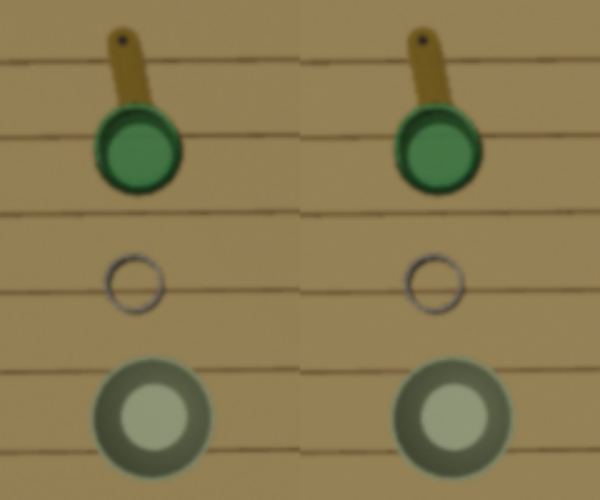

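The before and after pictures match: the bystanders haven't moved.

```bash
python3 -c "
from bench import workorder,readout
workorder.job_done(); print(readout.read_time_s())"
```

```text
the job is handed in; nothing more can be done
the job is handed in; nothing more can be done
```

All four bottles are in the walnut tray and the job is handed in. From the brass knob to the back they stand squat, slim, cone, square, the same order as in the caddy. I gripped each by its cap and lowered it slowly, letting go once it touched the bay floor. The clock read 52.4 s at my last reading before handing in, against the 112 s limit.

**Bottles:** the final wrist, scene and top pictures show all four upright, one to a bay. In the wrist picture the caps lie where I predicted.

**Bystanders:** the top pictures from before and after match in the area around the dish, napkin ring, tealight and fob (largest pixel difference 6 out of 255). I did not check the pink cup this way.

**Checks that disagreed:**
- At the end the network missed the fob and put the napkin ring 7 px from its first position. The picture comparison shows neither has moved.
- The first height fit for the square bottle's cap came out about 5 mm low, and one closer view was spoiled by the caddy wall. I used the stated height and moved the grasp about 1.2 mm, based on the one clean close view; the grasp and lift went normally.

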